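# Ready a specimen case for transport

## Task

Ready the specimen case for transport: with the scraper block, gently wipe all four loose green chips off the glass and down onto the bench, and stand the scraper back on the bench on its foot. Then press the orange lock knob down, slide it all the way to its end stop, which you have to feel for, and let it spring up there so that it is locked. Do not shove the case along the bench, do not touch the chips with the fingers, and leave the bottle, jar and mouse alone.

Things in the scene. Friction and masses are not known exactly. Their poses are not given: they have to be found in the camera images.
- case: glass-topped wooden specimen case with butterflies inside, standing loose on the bench, about 5 kg, 200 (its x) x 280 (its y) x 60 mm high; origin at the centre of its underside, z up. The flat glass top is 60 mm above the bench and has no rim; apart from the lock housing it is free for wiping
- lock_housing (a point): centre of the top face of the transport lock housing, a fixed aluminium bar 42 (x) x 180 (y) x 17 mm high on the case's glass, its centre 75 mm from the case's middle towards +x (it covers case x 54 to 96, y -90 to +90 mm). Axes as the case's. A white dot marks its free (-y) end, a red dot its locked (+y) end
- lock_knob (a point): centre of the top face of the orange lock knob, a block 24 (x) x 26 (y) x 30 mm high on a thin stem over the housing's middle line; when up, its top is 40 mm and its underside 10 mm above the housing's top. At case x = 75 mm, y = -78 mm + joint lock_slide. Axes as the case's. Moves with the knob in sliding and pressing
- lock_slide (a joint): travel of the lock knob along the case's +y, m: 0 at the free end; dry friction about 2 N. With the knob up it is blocked after about 12 mm. With the knob pressed it runs on to a hard end stop, hidden in the housing and set differently on every case, between 95 and 145 mm of travel: it has to be felt
- lock_press (a joint): how far the knob is pressed down, m: 0 up, 0.008 fully down, against a spring (3.6 N at the top, 8.4 N fully down). It must be held at least 6 mm down to pass under the guide. Only in the last 3 mm before the end stop can it spring up again (locked); let go anywhere before, it stays caught down
- scraper: scraper block standing on its rubber foot: foot 130 (its x) x 30 (y) x 16 mm high, blue, with an upright wooden handle block on top, 64 (x) x 24 (y) mm, reaching from 14 to 62 mm; 180 g. Origin at the centre of its underside, z up
- scraper_grip (a point): centre of the top face of the scraper's handle, 62 mm above its underside; axes as the scraper's
- bottle: bystander: white round bottle with blue cap, 60 mm wide, 150 mm high; origin at the centre of its base
- jar: bystander: amber jar with black cap, 52 mm wide, 60 mm high; origin at the centre of its base
- mouse: bystander: computer mouse, 100 x 58 x 32 mm high; origin at the centre of its underside
- chip0: loose bright green plastic chip lying on the glass at the start, 18 x 13 x 9 mm high, 10 g; origin at the centre of its underside
- chip1: loose bright green plastic chip lying on the glass at the start, 16 x 14 x 9 mm high, 10 g; origin at the centre of its underside
- chip2: loose bright green plastic chip lying on the glass at the start, 20 x 12 x 9 mm high, 10 g; origin at the centre of its underside
- chip3: loose bright green plastic chip lying on the glass at the start, 15 x 15 x 9 mm high, 10 g; origin at the centre of its underside
Things that resemble listed ones, but are neither listed nor needed, are in the scene too. What is shaped like the scraper but red or turquoise is not meant.

How it is judged:
By the outcome, as a careful person would: the job done as asked, in the order asked, and still so for the second after the job is handed in, with the robot touching nothing.
It also fails if it takes over 66 s, if anything falls off the work surface, if the arm or the gripper's body presses on something with over 40 N, if the wrist force passes 120 N, or if a joint passes its speed limit or range.

## Robot

A 7-joint arm with a two-finger parallel gripper is mounted at the origin on the work surface. World frame = base frame: x ahead of the robot, y to its left, z up, the work surface at z = 0. Lengths are in m, angles in degrees, forces in N, time in s.
With the tool pointing down it reaches from about 0.35 to 0.9 m from the base axis. Payload 7.2 kg.
Tool frame: the origin (TCP) lies midway between the tips of the shut fingers; the grasp point (between the pads) lies 19 mm behind it; x points along the fingers, z is the direction in which the jaws open and shut, and the axes are right-handed (so a half turn about x gives the same grasp; the last joint's range is limited). The gripper opens to 88 mm and grips with 3 to 60 N. Pads are 20 mm wide; open, the fingers measure 115 mm over their backs; the gripper's body (75 mm by 178 mm) begins 61 mm behind the grasp point.
Start: joints at [65.248, 23.554, -0.728, 91.456, 0.321, 64.991, -4.71], TCP at [0.222, -0.584, 0.223] pointing down, gripper open.
Joint ranges: [-169.25, 169.25], [-16.82, 113.86], [-84.01, 82.57], [7.8, 145.47], [-59.2, 239.2], [7.22, 106.19], [-163.78, 163.78]. Speed limits (degrees/s): [136.94, 136.94, 172.46, 172.46, 180, 180, 180].

## Interface

Orientations are given as [roll, pitch, yaw] about the fixed x, y, z axes, in that order (R = Rz(yaw) Ry(pitch) Rx(roll)).
In Python, from workcell import arm, vision, order gives the robot as it stands. The module is installed in compiled form; this text tells all that it offers.
- The arm moves only by the tool play_rows, never from a script. Its argument "commands" is one flat list of numbers, 4 for each row, row after row: the shift along the tool's x, y, z in units of 40 mm (1.0 is 40 mm), then the turn about the tool's x in rad. A call has 1 to 20 rows; each row shifts and turns the commanded pose from where the row before left it, along the tool's axes as they then stand; what a row does not reach is not made up. A row lasts 1/10 s, in which the tool goes at most 50 mm and 8.59 degrees, less where a joint would pass 70% of its speed; a pose out of reach is approached as far as the arm can. A call is refused whole if a number of a shift passes 1 or a number of a turn 0.15, either way. A call with a gripper value outside its range is refused whole. "hand" is the finger opening in mm, from 0 to 87.8, set as the call begins (left out, the last holds). The fingers move at their own pace and stop on an object; the grip force is fixed at half the most. Time passes only in rows, so rows that do not move let the fingers close. It gives the time, the measured TCP pose, the force and the opening at its end, in the units of the state.
- arm.read_state(): the state, without advancing time (a new reading comes with each control period).
- vision.get_image(name): name is "side" or "top"; returns a dict with "frame" (480x640x3 uint8, red, green, blue), "fov_y" (degrees; the focal length in pixels is half the picture's height over the tangent of half this angle, whatever the lens; pixels are square), "cx", "cy" (the principal point, pixels), "dist" ([k1, k2, p1, p2, k3] as OpenCV has them; the pictures are not rectified), "rvec" (rotation vector, rad) and "tvec" (3), from world to camera coordinates, as OpenCV has them. Camera axes: x right, y down, z forward; pixel columns grow to the right and rows downward; lengths in m; the calibration is good to about 2 mm. A picture is of the moment at which its call begins. There is no depth.
- order.close_job(): hands the job in, once; it reports no verdict.
The state is a dict: "clock": time; "joint_pos": joint angles; "qvel": joint speeds; "joint_torque": joint torques, N m; "tcp_pos": TCP position; "tcp_rot": TCP orientation; "contact_force": force on the tool from outside, world axes, zero at the start; "wrist_torque": the same for the moment, N m; "gripper_width": finger opening in m.
Only numpy, scipy, OpenCV 4.12 (cv2) and the standard library are available. Lean on these libraries where they do the work, as an engineer would, in place of code of your own. Each camera call takes 0.05 s, during which the arm holds its last target. There are 200 camera calls.

## Working session

There is one attempt and no reset: what is moved stays moved. The work goes in short steps, Python scripts to look and compute and a tool call to move; the robot and the scene stay as the last step left them, time stands still between calls to the robot, and variables do not carry over. Pictures are saved under pics/ and viewed, about 8 in all and at most 12, crops included, and the job is handed in when it is done.

Besides the shell and the picture viewer there is one more tool, called after "Call:" as a command line: name --argument value ..., lists and objects as JSON in quotes. play_rows: Moves the arm, as the interface text tells. Its arguments: {"type":"object","properties":{"commands":{"type":"array","items":{"type":"number"}},"hand":{"type":"number"}},"required":["commands"]}

```bash
mkdir -p pics; cat > h.py <<'E'
import numpy as np, cv2
from workcell import arm, vision, order
def get(n,f=None):
    d=vision.get_image(n)
    if f: cv2.imwrite('pics/'+f,cv2.cvtColor(d['frame'],cv2.COLOR_RGB2BGR))
    return d
def K(d):
    f=240/np.tan(np.radians(d['fov_y'])/2)
    return np.array([[f,0,d['cx']],[0,f,d['cy']],[0,0,1.]])
def ray(d,uv):
    p=cv2.undistortPoints(np.array(uv,float).reshape(-1,1,2),K(d),np.array(d['dist'],float)).reshape(-1,2)
    R=cv2.Rodrigues(np.array(d['rvec'],float))[0]
    v=np.c_[p,np.ones(len(p))]@R
    return -R.T@np.array(d['tvec'],float).ravel(),v
def onz(d,uv,z):
    c,v=ray(d,uv); return c+v*((z-c[2])/v[:,2])[:,None]
def proj(d,P):
    return cv2.projectPoints(np.array(P,float).reshape(-1,1,3),np.array(d['rvec'],float),np.array(d['tvec'],float),K(d),np.array(d['dist'],float))[0].reshape(-1,2)
E
python3 - <<'E'
from h import *
for n in('top','side'):
    d=get(n,n+'0.png'); print(n,d['fov_y'],ray(d,[[320,240]]))
s=arm.read_state(); print(s)
E
```

```text
top 43.23130133245035 (array([0.43278569, 0.00845518, 1.51809171]), array([[ 0.05056563, -0.00986501, -0.99870933]]))
side 48.08588782477039 (array([-0.11222968,  0.77555309,  0.99501533]), array([[ 0.48494041, -0.57063017, -0.66296895]]))
{'clock': 0.1, 'joint_pos': array([65.2506596 , 23.59822252, -0.72830881, 91.49639699,  0.31969365,
       64.9917093 , -4.70998098]), 'qvel': array([ 0.01494915, -0.14074921,  0.00715113, -0.22643918, -0.00383118,
        0.00641067, -0.01686517]), 'joint_torque': array([ 1.91197891e-03, -5.89093673e+01,  6.43364042e-01, -2.91710651e+01,
       -5.37641882e-02,  1.44989986e-02,  6.32804972e-05]), 'tcp_pos': array([ 0.2221805 , -0.58370077,  0.22188326]), 'tcp_rot': array([-176.66874824,   89.91569221,  114.17360003]), 'contact_force': array([ 0.1888469 , -0.14579285, -0.5790699 ]), 'wrist_torque': array([-0.02823576,  0.00672999, -0.05996718]), 'gripper_width': 0.08756331298054362}
```

View pics/top0.png

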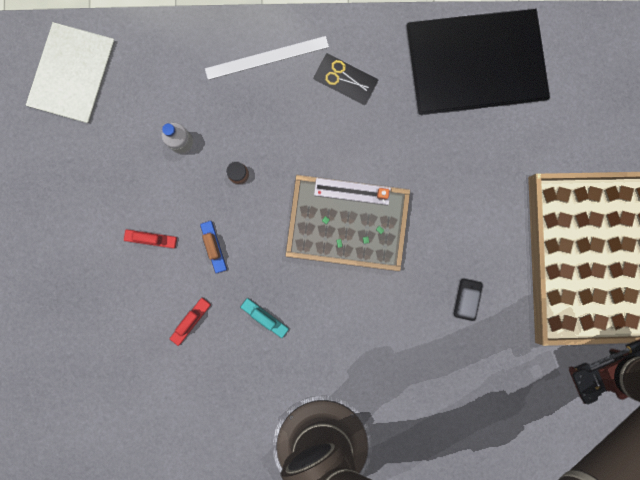

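View pics/side0.png

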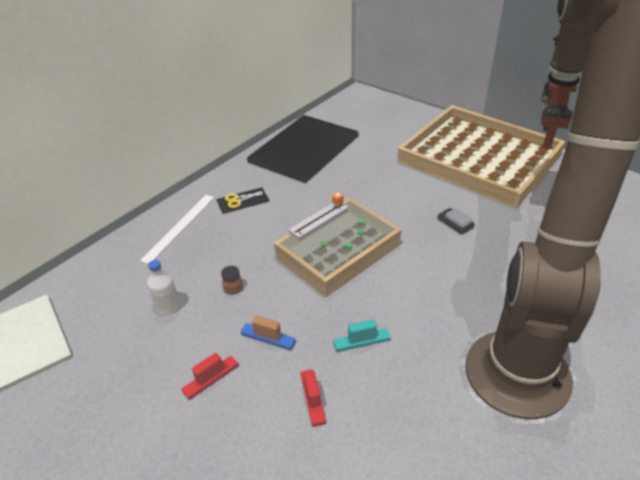

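The top view has world +x up and +y left. The case is at about (348,222), the orange knob (383,193) sits at its right (-y) end, and the chips are near (325,220), (379,230), (365,240) and (340,243). The blue scraper is at (213,247). In the side view the case is at about (338,245) and the scraper at (268,333), standing upright.

```bash
cat > m.py <<'E'
from h import *
def mask(d,lo,hi,roi=None):
    m=cv2.inRange(cv2.cvtColor(d['frame'],cv2.COLOR_RGB2HSV),lo,hi)
    if roi:
        k=np.zeros_like(m);x0,y0,x1,y1=roi;k[y0:y1,x0:x1]=255;m&=k
    return m
def blobs(m,a=6):
    n,l,s,c=cv2.connectedComponentsWithStats(m)
    return [(s[i,4],c[i],np.argwhere(l==i)[:,::-1]) for i in range(1,n) if s[i,4]>=a]
def rect(d,px,z):
    P=onz(d,px,z)[:,:2]
    return cv2.minAreaRect((P*1000).astype(np.float32))
E
python3 - <<'E'
from m import *
np.set_printoptions(precision=4,suppress=True)
d=get('top')
print('green');
for a,c,p in blobs(mask(d,(50,90,60),(75,255,255),(285,170,415,275))): print(a,c,onz(d,[c],.067),)
print('blue')
for a,c,p in blobs(mask(d,(108,120,60),(122,255,255),(190,210,240,285)),20): print(a,c,rect(d,p,.016))
print('handle')
for a,c,p in blobs(mask(d,(5,90,60),(22,255,255),(190,210,240,285)),20): print(a,c,rect(d,p,.062))
print('knob')
for a,c,p in blobs(mask(d,(3,150,120),(18,255,255),(370,175,400,210)),8): print(a,c,rect(d,p,.117))
print('wood')
m=mask(d,(8,60,90),(25,255,255),(270,165,425,285))
b=max(blobs(m),key=lambda t:t[0]); print(b[0],rect(d,b[2],.06))
allp=np.vstack([t[2] for t in blobs(m,15)]); r=rect(d,allp,.06); print(r,cv2.boxPoints(r))
cv2.imwrite('pics/crop.png',cv2.resize(cv2.cvtColor(d['frame'],cv2.COLOR_RGB2BGR)[165:285,195:425],None,fx=3.4,fy=3.4,interpolation=cv2.INTER_CUBIC))
s=get('side')
for nm,lo,hi,roi in(('orange',(3,150,120),(18,255,255),(325,185,350,210)),('handle',(5,90,60),(22,255,255),(240,310,300,350)),('blue',(108,120,60),(122,255,255),(235,310,300,355)),('green',(50,90,60),(75,255,255),(275,200,400,290))):
    for a,c,p in blobs(mask(s,lo,hi,roi),5): print(nm,a,c,onz(s,[c],{'orange':.105,'handle':.04,'blue':.01,'green':.066}[nm]))
E
```

```text
green
27 [325.2222 219.6667] [[ 0.5549 -0.0195  0.067 ]]
23 [379.6087 229.4783] [[ 0.5285 -0.1498  0.067 ]]
25 [365.48 239.68] [[ 0.5046 -0.1151  0.067 ]]
27 [338.8519 242.8889] [[ 0.4983 -0.0509  0.067 ]]
blue
327 [213.9633 247.3517] ((498.611572265625, 259.0637512207031), (128.2519989013672, 29.34088897705078), 16.711515426635742)
handle
250 [210.32  246.056] ((497.74267578125, 257.796875), (61.8230094909668, 24.23621368408203), 17.6468563079834)
knob
44 [383.2045 192.9318] ((610.795654296875, -154.7758026123047), (21.48890495300293, 19.717124938964844), 78.97306060791016)
wood
1376 ((547.4630126953125, -73.89543151855469), (278.57476806640625, 198.94651794433594), 81.40029907226562)
((547.4630126953125, -73.89543151855469), (278.57476806640625, 198.94651794433594), 81.40029907226562) [[ 428.2805 -196.7426]
 [ 624.9902 -226.4911]
 [ 666.6456   48.9517]
 [ 469.9358   78.7002]]
orange 47 [336.8723 198.6809] [[ 0.6084 -0.1505  0.105 ]]
handle 397 [265.5819 326.7783] [[0.499  0.2602 0.04  ]]
blue 338 [269.4556 337.426 ] [[0.4895 0.2616 0.01  ]]
green 17 [360.8824 221.5882] [[ 0.5258 -0.1488  0.066 ]]
green 18 [360.2778 231.6111] [[ 0.5029 -0.114   0.066 ]]
green 17 [323.1176 243.4118] [[ 0.5525 -0.0185  0.066 ]]
green 20 [347.8 245.6] [[ 0.4965 -0.05    0.066 ]]
```

View pics/crop.png

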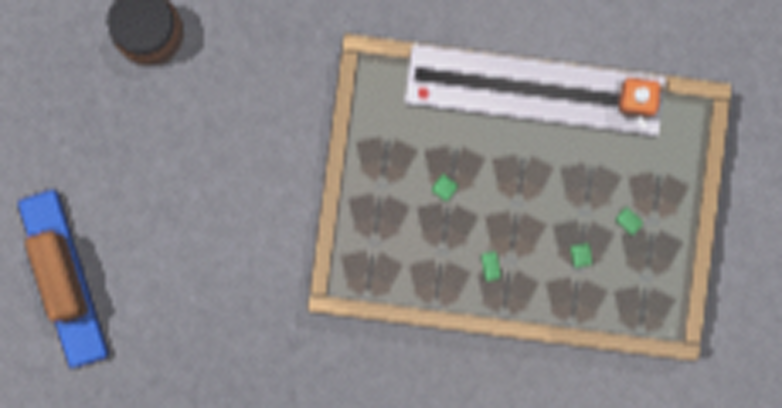

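```bash
cat > go.py <<'E'
from h import *
from scipy.spatial.transform import Rotation as Ro
import sys
def go(x=None,y=None,z=None,yaw=None):
    "yaw: wanted heading of the jaw axis (tool z), deg, modulo 180; prints turn, then shift in tool units after the turn"
    s=arm.read_state(); p=s['tcp_pos']; R=Ro.from_euler('xyz',s['tcp_rot'],degrees=True)
    a=R.as_matrix(); h=np.degrees(np.arctan2(a[1,2],a[0,2]))
    t=0
    if yaw is not None:
        t=-((yaw-h+90)%180-90)
    R2=R*Ro.from_rotvec([np.radians(t),0,0])
    g=np.array([p[i] if v is None else v for i,v in enumerate((x,y,z))])
    print('t',round(s['clock'],2),'p',p.round(4),'jaw',h.round(2),'F',s['contact_force'].round(1),'w',round(s['gripper_width']*1000,1),'q',s['joint_pos'].round(0))
    print('turn rad',round(np.radians(t),4),'shift/40mm',(R2.inv().apply(g-p)/.04).round(3), 'axis x',a[:,0].round(3))
if __name__=='__main__': go(**dict((k,float(v)) for k,v in (q.split('=') for q in sys.argv[1:])))
E
python3 go.py x=.498 y=.2585 z=.15 yaw=107.2; python3 go.py x=.498 y=.2585 z=.15 
```

```text
t 0.2 p [ 0.2223 -0.5838  0.2221] jaw -69.16 F [ 0.6 -0.2 -0.6] w 88.1 q [65. 24. -1. 91.  0. 65. -5.]
turn rad 0.0636 shift/40mm [  1.819  12.813 -18.076] axis x [-0.     0.001 -1.   ]
t 0.2 p [ 0.2223 -0.5838  0.2221] jaw -69.16 F [ 0.6 -0.2 -0.6] w 88.1 q [65. 24. -1. 91.  0. 65. -5.]
turn rad 0.0 shift/40mm [  1.819  13.936 -17.225] axis x [-0.     0.001 -1.   ]
```

Call:
play_rows --commands '[0,0,0,0.064,0,0.2,-0.3,0,0,0.36,-0.5,0,0,0.36,-0.5,0,0,0.36,-0.5,0,0,0.36,-0.5,0,0,0.36,-0.5,0,0,0.36,-0.5,0,0,0.36,-0.5,0,0,0.36,-0.5,0,0,0.36,-0.5,0,0,0.36,-0.5,0,0,0.36,-0.5,0,0,0.36,-0.5,0,0,0.36,-0.5,0,0,0.36,-0.5,0,0,0.36,-0.5,0,0,0.36,-0.5,0,0,0.36,-0.5,0,0,0.36,-0.5,0]' --hand 87.8

```text
clock: 2.2
tcp_pos: [0.3674, -0.1481, 0.2226]
tcp_rot: [-19.7, 90.0, -92.4]
contact_force: [0.7, 0.1, 0.5]
gripper_width: 0.0873
```

```bash
python3 go.py x=.498 y=.2585 z=.15 yaw=107.2
```

```text
t 2.2 p [ 0.3674 -0.1481  0.2226] jaw -72.68 F [0.7 0.1 0.5] w 87.3 q [ 35.   2. -20. 120.   1.  59. -58.]
turn rad 0.002 shift/40mm [ 1.808  6.126 -8.745] axis x [-0.    -0.001 -1.   ]
```

Call:
play_rows --commands '[0,0.3,-0.42,0,0,0.34,-0.49,0,0,0.34,-0.49,0,0,0.34,-0.49,0,0,0.34,-0.49,0,0,0.34,-0.49,0,0,0.34,-0.49,0,0,0.34,-0.49,0,0,0.34,-0.49,0,0,0.34,-0.49,0,0,0.34,-0.49,0,0,0.34,-0.49,0,0.3,0.34,-0.49,0,0.3,0.34,-0.49,0,0.4,0.34,-0.49,0,0.4,0.34,-0.49,0,0.3,0.34,-0.49,0,0.1,0.2,-0.3,0,0,0,0,0,0,0,0,0]'

```text
clock: 4.2
tcp_pos: [0.4933, 0.2471, 0.151]
tcp_rot: [-9.4, 90.0, -82.2]
contact_force: [0.1, -0.2, 0.6]
gripper_width: 0.0878
```

```bash
python3 go.py x=.498 y=.2585 z=.028 yaw=107.2; python3 - <<'E'
from m import *
d=get('side','s1.png')
cv2.imwrite('pics/s1c.png',cv2.resize(cv2.imread('pics/s1.png')[200:400,150:400],None,fx=3,fy=3))
E
```

```text
t 4.2 p [0.4933 0.2471 0.151 ] jaw -72.76 F [ 0.1 -0.2  0.6] w 87.8 q [  -5.   25.  -35.  105.   17.   56. -119.]
turn rad 0.0007 shift/40mm [ 3.075  0.196 -0.239] axis x [ 0.    -0.001 -1.   ]
```

Call:
play_rows --commands '[0,0.2,-0.24,0,0,0,0,0,0.4,0,0,0,0.5,0,0,0,0.5,0,0,0,0.5,0,0,0,0.5,0,0,0,0.4,0,0,0,0.2,0,0,0,0,0,0,0]'

```text
clock: 5.25
tcp_pos: [0.498, 0.2587, 0.0298]
tcp_rot: [-79.9, 89.9, -152.7]
contact_force: [-0.2, -0.1, 0.3]
gripper_width: 0.0881
```

```bash
python3 go.py x=.498 y=.2585 z=.028 yaw=107.2; python3 - <<'E'
from m import *
d=get('side','s1.png')
cv2.imwrite('pics/s1c.png',cv2.resize(cv2.imread('pics/s1.png')[200:400,150:400],None,fx=3,fy=3))
E
```

```text
t 5.25 p [0.498  0.2587 0.0298] jaw -72.82 F [-0.2 -0.1  0.3] w 88.1 q [ -10.   35.  -30.  108.   24.   43. -126.]
turn rad -0.0004 shift/40mm [ 0.046 -0.003  0.005] axis x [-0.001 -0.001 -1.   ]
```

View pics/s1c.png

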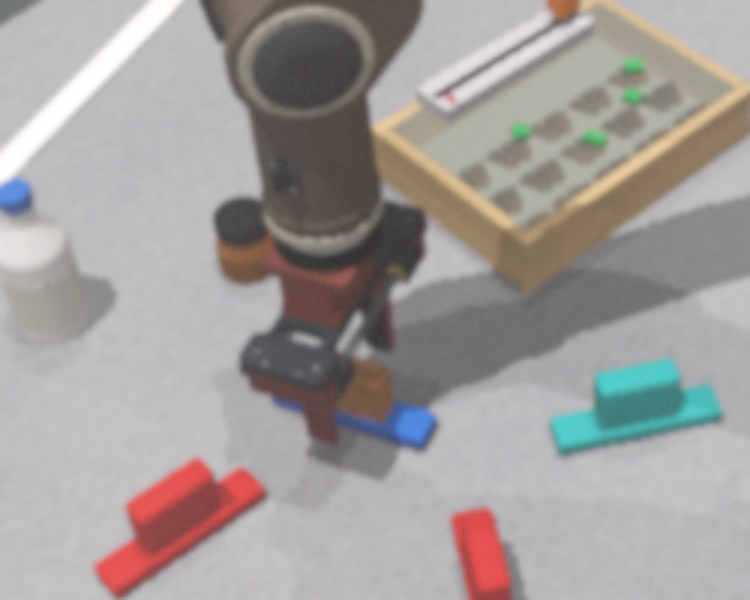

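The fingers straddle the brown handle of the blue scraper (about (368,390) in the crop), and nothing else is being touched. Closing now.

Call:
play_rows --commands '[0,0,0,0,0,0,0,0,0,0,0,0,0,0,0,0,0,0,0,0,0,0,0,0]' --hand 15

```text
clock: 5.9
tcp_pos: [0.4985, 0.259, 0.0307]
tcp_rot: [75.9, 90.0, 3.1]
contact_force: [-0.2, 0.4, 0.3]
gripper_width: 0.0434
```

```bash
python3 go.py z=.028 yaw=171.4
```

```text
t 5.9 p [0.4985 0.259  0.0307] jaw -72.82 F [-0.2  0.4  0.3] w 43.4 q [ -10.   35.  -30.  108.   24.   43. -126.]
turn rad -1.1209 shift/40mm [ 0.068 -0.    -0.   ] axis x [ 0.  0. -1.]
```

Call:
play_rows --commands '[0,0,0,0,0,0,0,0,0,0,0,0,0,0,0,0,0,0,0,0,0,0,0,0,0,0,0,0]'

```text
clock: 6.6
tcp_pos: [0.4984, 0.259, 0.0305]
tcp_rot: [-62.2, 90.0, -135.0]
contact_force: [0.1, 0.1, -0.7]
gripper_width: 0.0238
```

Call:
play_rows --commands '[-0.2,0,0,0,-0.4,0,0,0,-0.6,0,0,0,-0.7,0,0,0,-0.7,0,0,0,-0.7,0,0,0,-0.5,0,0,0,-0.2,0,0,0,0,0,0,-0.12,0,0,0,-0.13,0,0,0,-0.13,0,0,0,-0.13,0,0,0,-0.13,0,0,0,-0.13,0,0,0,-0.13,0,0,0,-0.13,0,0,0,-0.09,0,0,0,0]'

```text
clock: 8.4
tcp_pos: [0.4982, 0.2587, 0.1905]
tcp_rot: [-157.7, 90.0, -166.2]
contact_force: [-0.7, 0.3, -2.3]
gripper_width: 0.0239
```

```bash
python3 - <<'E'
import numpy as np
c=np.array([.5475,-.074]);t=np.radians(-8.6);X=np.array([np.cos(t),np.sin(t)]);Y=np.array([-X[1],X[0]])
for p in((30,36),(-103,36),(25,-62),(-103,-62)): print(p,(c+X*p[0]/1e3+Y*p[1]/1e3).round(4))
E
python3 go.py x=.5716 y=-.0429 z=.15 yaw=171.4; python3 - <<'E'
from m import *
d=get('side','s2.png')
cv2.imwrite('pics/s2c.png',cv2.resize(cv2.imread('pics/s2.png')[180:380,150:400],None,fx=3,fy=3))
E
```

```text
(30, 36) [ 0.5825 -0.0429]
(-103, 36) [ 0.451 -0.023]
(25, -62) [ 0.5629 -0.139 ]
(-103, -62) [ 0.4364 -0.1199]
t 8.4 p [0.4982 0.2587 0.1905] jaw -8.58 F [-0.7  0.3 -2.3] w 23.9 q [  5.  27. -50. 100.  23.  63. -61.]
turn rad 0.0003 shift/40mm [ 1.012 -7.182  2.943] axis x [-0.001 -0.    -1.   ]
```

View pics/s2c.png

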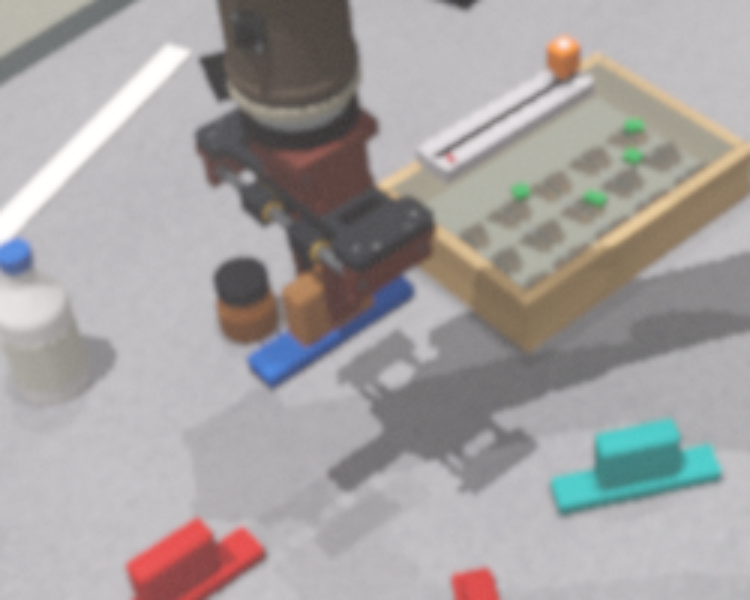

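```bash
python3 go.py x=.5825 y=-.0429 z=.19 yaw=171.4
```

```text
t 8.45 p [0.4983 0.2588 0.1905] jaw -8.77 F [ 0.2 -0.3 -1.1] w 23.7 q [  5.  27. -50. 100.  23.  63. -61.]
turn rad -0.003 shift/40mm [ 0.012 -7.142  3.21 ] axis x [-0.001 -0.    -1.   ]
```

The scraper is held level below the fingers at about (330,335) in the crop, the jar is untouched, and all four chips are still on the glass.

Call:
play_rows --commands '[0,-0.3,0.14,0,0,-0.5,0.22,0,0,-0.55,0.25,0,0,-0.55,0.25,0,0,-0.55,0.25,0,0,-0.55,0.25,0,0,-0.55,0.25,0,0,-0.55,0.25,0,0,-0.55,0.25,0,0,-0.55,0.25,0,0,-0.55,0.25,0,0,-0.55,0.25,0,0,-0.55,0.25,0,0,-0.34,0.15,0,0,0,0,0,0,0,0,0]'

```text
clock: 10.05
tcp_pos: [0.5838, -0.0443, 0.1906]
tcp_rot: [123.1, 90.0, 114.4]
contact_force: [-0.4, 0.3, -1.1]
gripper_width: 0.0241
```

```bash
python3 go.py x=.5825 y=-.0429 z=.1 yaw=171.4
```

```text
t 10.05 p [ 0.5838 -0.0443  0.1906] jaw -8.68 F [-0.4  0.3 -1.1] w 24.1 q [ 33.  29. -47.  97.  23.  64. -29.]
turn rad -0.0014 shift/40mm [ 2.265  0.028 -0.036] axis x [-0.     0.001 -1.   ]
```

Call:
play_rows --commands '[0.3,0.03,-0.04,0,0.4,0,0,0,0.4,0,0,0,0.4,0,0,0,0.35,0,0,0,0.25,0,0,0,0.15,0,0,0,0.1,0,0,0,0.05,0,0,0,0,0,0,0,0,0,0,0]'

```text
clock: 11.15
tcp_pos: [0.583, -0.0435, 0.0951]
tcp_rot: [-4.0, 90.0, -12.6]
contact_force: [-0.1, -0.5, -1.5]
gripper_width: 0.0241
```

```bash
python3 go.py z=.092 ; python3 - <<'E'
from m import *
d=get('side','s3.png')
cv2.imwrite('pics/s3c.png',cv2.resize(cv2.imread('pics/s3.png')[150:300,250:420],None,fx=4,fy=4))
E
```

```text
t 11.15 p [ 0.583  -0.0435  0.0951] jaw -8.66 F [-0.1 -0.5 -1.5] w 24.1 q [ 31.  34. -43. 102.  28.  55. -33.]
turn rad 0.0 shift/40mm [ 0.078  0.    -0.   ] axis x [ 0.001 -0.    -1.   ]
```

View pics/s3c.png

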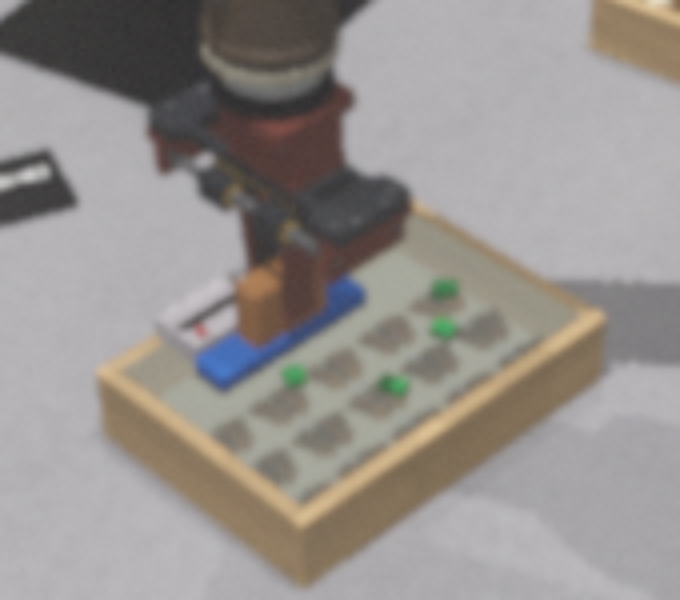

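The foot is on the free glass between the housing and all the chips, at about (280,335) in the crop. I'll lower it to roughly 1.5 mm clearance and make the first stroke towards -x.

Call:
play_rows --commands '[0.04,0,0,0,0.035,0,0,0,0,0,-0.1,0,0,0,-0.17,0,0,0,-0.17,0,0,0,-0.17,0,0,0,-0.17,0,0,0,-0.17,0,0,0,-0.17,0,0,0,-0.17,0,0,0,-0.17,0,0,0,-0.17,0,0,0,-0.17,0]'

```text
clock: 12.5
tcp_pos: [0.511, -0.0326, 0.0917]
tcp_rot: [-29.0, 90.0, -37.6]
contact_force: [0.1, -0.3, -2.2]
gripper_width: 0.0235
```

```bash
python3 go.py x=.4495 y=-.023 z=.092 yaw=171.4
```

```text
t 12.5 p [ 0.511  -0.0326  0.0917] jaw -8.65 F [ 0.1 -0.3 -2.2] w 23.5 q [ 33.  29. -45. 112.  27.  50. -35.]
turn rad -0.0009 shift/40mm [-0.009  0.006 -1.556] axis x [ 0. -0. -1.]
```

Call:
play_rows --commands '[0,0,-0.17,0,0,0,-0.17,0,0,0,-0.17,0,0,0,-0.17,0,0,0,-0.17,0,0,0,-0.17,0,0,0,-0.17,0,0,0,-0.17,0,0,0,-0.17,0,0,0,-0.12,0,0,0,0,0,-0.3,0,0,0,-0.5,0,0,0,-0.5,0,0,0,-0.2,0,0,0]'

```text
clock: 14.0
tcp_pos: [0.4477, -0.0225, 0.1539]
tcp_rot: [5.6, 89.8, -3.0]
contact_force: [0.1, -0.1, -2.2]
gripper_width: 0.024
```

```bash
python3 go.py x=.5629 y=-.139 z=.152 yaw=171.4; python3 - <<'E'
from m import *
d=get('side','s4.png')
for a,c,p in blobs(mask(d,(50,90,60),(75,255,255),(250,180,440,330)),5): print(a,c,onz(d,[c],.066),onz(d,[c],.006))
E
```

```text
t 14.0 p [ 0.4477 -0.0225  0.1539] jaw -8.65 F [ 0.1 -0.1 -2.2] w 24.0 q [ 41.  18. -52. 117.  18.  53. -29.]
turn rad -0.0009 shift/40mm [ 0.055 -2.45   3.284] axis x [ 0.003 -0.    -1.   ]
22 [365.63636364 276.        ] [[0.39666252 0.01202125 0.066     ]] [[ 0.42952907 -0.03729108  0.006     ]]
8 [353.375 280.25 ] [[0.41188291 0.04139015 0.066     ]] [[ 0.44573246 -0.0060254   0.006     ]]
```

Call:
play_rows --commands '[0,-0.1,0.14,0,0,-0.25,0.34,0,0,-0.3,0.4,0,0,-0.3,0.4,0,0,-0.3,0.4,0,0,-0.3,0.4,0,0,-0.3,0.4,0,0,-0.3,0.4,0,0,-0.2,0.26,0,0,-0.1,0.14,0,0,0,0,0,0,0,0,0]'

```text
clock: 15.25
tcp_pos: [0.5609, -0.1387, 0.1513]
tcp_rot: [156.2, 89.9, 147.6]
contact_force: [0.0, 0.2, -1.5]
gripper_width: 0.024
```

```bash
python3 go.py x=.5629 y=-.139 z=.092 yaw=171.4; python3 - <<'E'
from m import *
d=get('side','s4.png')
for a,c,p in blobs(mask(d,(50,90,60),(75,255,255),(250,180,440,330)),5): print(a,c,onz(d,[c],.066),onz(d,[c],.006))
cv2.imwrite('pics/s4c.png',cv2.resize(cv2.imread('pics/s4.png')[150:300,250:420],None,fx=4,fy=4))
E
```

```text
t 15.25 p [ 0.5609 -0.1387  0.1513] jaw -8.61 F [ 0.   0.2 -1.5] w 24.0 q [ 42.  30. -45. 100.  24.  60. -21.]
turn rad -0.0002 shift/40mm [ 1.483e+00 -1.000e-03  5.300e-02] axis x [-0.001  0.    -1.   ]
14 [360.85714286 221.92857143] [[ 0.52502582 -0.14758448  0.066     ]] [[ 0.56618266 -0.20720487  0.006     ]]
15 [360.66666667 231.53333333] [[ 0.50228367 -0.11492118  0.066     ]] [[ 0.54197171 -0.17243202  0.006     ]]
18 [365.66666667 276.38888889] [[0.39584385 0.0130545  0.066     ]] [[ 0.42865753 -0.0361911   0.006     ]]
20 [353.3  279.85] [[0.41281559 0.04041949 0.066     ]] [[ 0.44672538 -0.00705875  0.006     ]]
```

View pics/s4c.png

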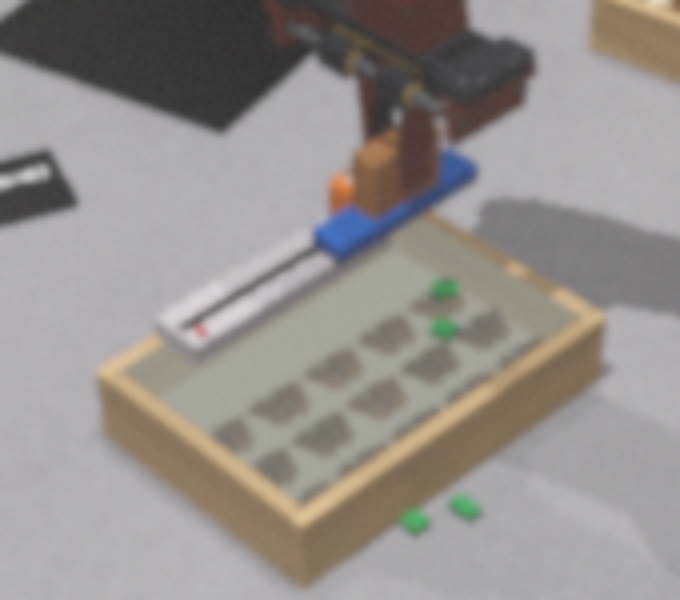

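Two chips lie on the bench in front of the case (crop (415,521) and (465,507)), the case hasn't moved, and the other two chips are in front of the foot. Next is the second stroke.

Call:
play_rows --commands '[0.2,0,0.04,0,0.3,0,0,0,0.35,0,0,0,0.25,0,0,0,0.2,0,0,0,0.1,0,0,0,0.05,0,0,0,0.03,0,0,0,0,0,0,0]'

```text
clock: 16.2
tcp_pos: [0.563, -0.1396, 0.0926]
tcp_rot: [-7.5, 90.0, -16.1]
contact_force: [-1.0, -0.0, -1.8]
gripper_width: 0.0239
```

```bash
python3 go.py x=.4345 y=-.1197 z=.092 yaw=171.4
```

```text
t 16.2 p [ 0.563  -0.1396  0.0926] jaw -8.65 F [-1.  -0.  -1.8] w 23.9 q [ 40.  34. -43. 103.  28.  54. -24.]
turn rad -0.0009 shift/40mm [ 0.014  0.011 -3.252] axis x [ 0. -0. -1.]
```

Call:
play_rows --commands '[0.015,0,-0.1,0,0,0,-0.17,0,0,0,-0.17,0,0,0,-0.17,0,0,0,-0.17,0,0,0,-0.17,0,0,0,-0.17,0,0,0,-0.17,0,0,0,-0.17,0,0,0,-0.17,0,0,0,-0.17,0,0,0,-0.17,0,0,0,-0.17,0,0,0,-0.17,0,0,0,-0.17,0,0,0,-0.17,0,0,0,-0.17,0,0,0,-0.17,0,0,0,-0.17,0,0,0,-0.15,0]'

```text
clock: 18.2
tcp_pos: [0.4314, -0.1196, 0.0919]
tcp_rot: [-88.1, 90.0, -96.7]
contact_force: [0.1, 0.5, -2.1]
gripper_width: 0.0238
```

Call:
play_rows --commands '[0,0,-0.06,0,0,0,0,0,-0.3,0,0,0,-0.5,0,0,0,-0.7,0,0,0,-0.7,0,0,0,-0.4,0,0,0]'

```text
clock: 18.9
tcp_pos: [0.4308, -0.1189, 0.1986]
tcp_rot: [-3.7, 89.8, -12.3]
contact_force: [0.0, 0.1, -3.3]
gripper_width: 0.0239
```

```bash
python3 go.py x=.52 y=.2 z=.19 yaw=171.4; python3 - <<'E'
from m import *
d=get('side','s5.png')
for a,c,p in blobs(mask(d,(50,90,60),(75,255,255),(250,180,460,340)),5): print(a,c,onz(d,[c],.066),onz(d,[c],.006))
E
```

```text
t 18.9 p [ 0.4308 -0.1189  0.1986] jaw -8.61 F [ 0.   0.1 -3.3] w 23.9 q [ 56.  14. -53. 114.  13.  58. -12.]
turn rad -0.0002 shift/40mm [0.218 8.217 1.013] axis x [ 0.003 -0.001 -1.   ]
14 [389.         255.35714286] [[ 0.39177562 -0.08279676  0.066     ]] [[ 0.42432655 -0.13823286  0.006     ]]
21 [380.42857143 262.80952381] [[ 0.39385865 -0.04749561  0.066     ]] [[ 0.42654411 -0.10065181  0.006     ]]
18 [365.5        276.27777778] [[0.39638227 0.01298883 0.066     ]] [[ 0.42923073 -0.03626101  0.006     ]]
21 [353.19047619 279.9047619 ] [[0.41291737 0.04072545 0.066     ]] [[ 0.44683374 -0.00673303  0.006     ]]
```

All four chips are on the bench (about 0.006 m high at x≈0.43). Now putting the scraper back on free bench.

Call:
play_rows --commands '[0,0.3,0.02,0,0,0.5,0.03,0,0,0.55,0.03,0,0,0.55,0.03,0,0,0.55,0.03,0,0,0.55,0.03,0,0,0.55,0.03,0,0,0.55,0.03,0,0,0.55,0.03,0,0,0.55,0.03,0,0,0.55,0.03,0,0,0.55,0.03,0,0,0.55,0.03,0,0,0.55,0.03,0,0,0.55,0.02,0,0,0.55,0.02,0,0,0.3,0,0,0,0,0,0,0,0,0,0]'

```text
clock: 20.85
tcp_pos: [0.4998, 0.2257, 0.1951]
tcp_rot: [-138.2, 89.9, -146.8]
contact_force: [-0.6, 0.5, -1.8]
gripper_width: 0.0238
```

```bash
python3 go.py x=.5 y=.22 z=.0305 yaw=171.4; python3 - <<'E'
from m import *
d=get('top')
print('jar,bottle',onz(d,[[237,172]],.06),onz(d,[[170,130]],.15), onz(d,[[265,318]],.0))
E
```

```text
t 20.85 p [0.4998 0.2257 0.1951] jaw -8.61 F [-0.6  0.5 -1.8] w 23.8 q [ 11.  27. -53. 102.  24.  64. -59.]
turn rad -0.0002 shift/40mm [ 4.116 -0.135  0.031] axis x [-0.001 -0.001 -1.   ]
jar,bottle [[0.6759837  0.19154608 0.06      ]] [[0.76110255 0.33206209 0.15      ]] [[0.31817319 0.13472859 0.        ]]
```

Call:
play_rows --commands '[0.3,0,0,0,0.5,0,0,0,0.6,0,0,0,0.6,0,0,0,0.6,0,0,0,0.5,0,0,0,0.4,0,0,0,0.25,0,0,0,0.15,0,0,0,0.1,0,0,0,0.05,0,0,0,0.03,0,0,0,0,0,0,0,0,0,0,0]'

```text
clock: 22.3
tcp_pos: [0.5006, 0.2261, 0.033]
tcp_rot: [23.0, 90.0, 14.3]
contact_force: [0.1, 0.7, -1.9]
gripper_width: 0.0239
```

```bash
python3 go.py z=.0305
```

```text
t 22.3 p [0.5006 0.2261 0.033 ] jaw -8.65 F [ 0.1  0.7 -1.9] w 23.9 q [  4.  38. -45. 109.  36.  48. -69.]
turn rad 0.0 shift/40mm [ 0.063 -0.    -0.   ] axis x [ 0.001  0.    -1.   ]
```

Call:
play_rows --commands '[0.03,0,0,0,0.025,0,0,0,0.015,0,0,0,0,0,0,0]'

```text
clock: 22.7
tcp_pos: [0.5005, 0.226, 0.0305]
tcp_rot: [-29.0, 90.0, -37.6]
contact_force: [-1.8, -2.0, 5.9]
gripper_width: 0.024
```

Call:
play_rows --commands '[0,0,0,0,0,0,0,0,0,0,0,0,0,0,0,0,0,0,0,0,0,0,0,0]' --hand 60

```text
clock: 23.3
tcp_pos: [0.5003, 0.226, 0.0298]
tcp_rot: [-163.5, 90.0, -172.2]
contact_force: [-0.2, -0.4, -0.2]
gripper_width: 0.0602
```

Call:
play_rows --commands '[-0.2,0,0,0,-0.4,0,0,0,-0.6,0,0,0,-0.7,0,0,0,-0.7,0,0,0,-0.7,0,0,0,-0.6,0,0,0,-0.3,0,0,0]'

```text
clock: 24.1
tcp_pos: [0.5009, 0.2269, 0.2012]
tcp_rot: [28.9, 89.8, 20.3]
contact_force: [0.2, 0.1, -0.0]
gripper_width: 0.0602
```

Call:
play_rows --commands '[0,-0.3,0.14,0,0,-0.5,0.23,0,0,-0.55,0.25,0,0,-0.55,0.25,0,0,-0.55,0.25,0,0,-0.55,0.25,0,0,-0.55,0.25,0,0,-0.55,0.25,0,0,-0.55,0.25,0,0,-0.55,0.25,0,0,-0.55,0.25,0,0,-0.55,0.25,0,0,-0.55,0.25,0,0,-0.55,0.25,0,0,-0.55,0.25,0,0,-0.55,0.25,0,0,-0.4,0.2,0,0,-0.1,0.1,0,0,0,0,0]' --hand 0

```text
clock: 26.0
tcp_pos: [0.6109, -0.1554, 0.1971]
tcp_rot: [148.5, 89.9, 139.8]
contact_force: [0.3, 0.2, -0.2]
gripper_width: 0.0005
```

```bash
python3 go.py x=.611 y=-.159 z=.12 yaw=171.4; python3 - <<'E'
from m import *
d=get('side','s6.png')
for a,c,p in blobs(mask(d,(3,150,120),(18,255,255),(315,175,360,215)),5): print('knob',a,c,onz(d,[c],.105),proj(d,[[.611,-.159,.117]]))
for a,c,p in blobs(mask(d,(50,90,60),(75,255,255),(250,180,460,340)),5): print(a,onz(d,[c],.006))
cv2.imwrite('pics/s6c.png',cv2.resize(cv2.imread('pics/s6.png')[150:380,200:440],None,fx=2.6,fy=2.6))
E
```

```text
t 26.0 p [ 0.6109 -0.1554  0.1971] jaw -8.7 F [ 0.3  0.2 -0.2] w 0.5 q [ 42.  33. -48.  90.  26.  69. -20.]
turn rad -0.0018 shift/40mm [ 1.928 -0.09   0.017] axis x [-0.001  0.001 -1.   ]
knob 50 [337.02 199.04] [[ 0.60708365 -0.14949491  0.105     ]] [[337.95831539 193.29981505]]
15 [[ 0.42466406 -0.138422    0.006     ]]
18 [[ 0.42598836 -0.10016489  0.006     ]]
19 [[ 0.42899108 -0.03650746  0.006     ]]
20 [[ 0.44672538 -0.00705875  0.006     ]]
```

View pics/s6c.png

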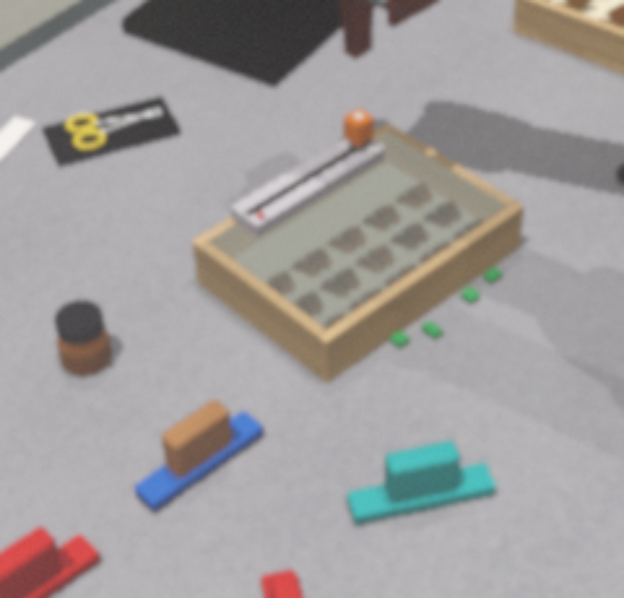

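All four chips are on the bench (crop about (400,338), (432,330), (470,295), (492,273)) and the glass is clear. The blue scraper stands on its foot at (200,455). The knob top is at about (359,117), which agrees with my aim point. Lowering the closed fingertips onto the knob.

Call:
play_rows --commands '[0.2,-0.03,0,0,0.4,0,0,0,0.4,0,0,0,0.35,0,0,0,0.25,0,0,0,0.15,0,0,0,0.1,0,0,0,0.03,0,0,0,0,0,0,0]'

```text
clock: 26.95
tcp_pos: [0.6111, -0.1562, 0.1229]
tcp_rot: [-1.4, 90.0, -10.1]
contact_force: [-0.3, 0.6, -0.6]
gripper_width: 0.0005
```

Call:
play_rows --commands '[0.05,0,0,0,0.05,0,0,0,0.05,0,0,0,0,0,0,0]'

```text
clock: 27.35
tcp_pos: [0.6111, -0.1562, 0.1168]
tcp_rot: [-11.2, 90.0, -19.9]
contact_force: [-0.6, 0.1, 3.0]
gripper_width: -0.0001
```

Contact is at z≈0.117, as predicted. Pressing further.

Call:
play_rows --commands '[0.05,0,0,0,0.05,0,0,0,0.05,0,0,0,0.03,0,0,0,0,0,0,0]'

```text
clock: 27.85
tcp_pos: [0.6112, -0.1563, 0.11]
tcp_rot: [-22.3, 90.0, -30.9]
contact_force: [-2.1, -0.2, 6.7]
gripper_width: 0.0004
```

```bash
python3 go.py z=.109
```

```text
t 27.85 p [ 0.6112 -0.1563  0.11  ] jaw -8.66 F [-2.1 -0.2  6.7] w 0.4 q [ 41.  38. -45.  95.  31.  60. -23.]
turn rad 0.0 shift/40mm [ 0.024  0.    -0.   ] axis x [ 0.001 -0.    -1.   ]
```

Call:
play_rows --commands '[0.03,0,0,0,0.03,0,0,0,0,0,0,0]'

```text
clock: 28.15
tcp_pos: [0.6116, -0.1563, 0.1092]
tcp_rot: [-30.2, 89.9, -38.9]
contact_force: [-5.1, -0.7, 18.8]
gripper_width: 0.0004
```

Call:
play_rows --commands '[-0.01,0,0,0,0,0.03,0,0,0,0.06,0,0,0,0.08,0,0,0,0.08,0,0,0,0.05,0,0,0,0,0,0]'

```text
clock: 28.85
tcp_pos: [0.6133, -0.1443, 0.1093]
tcp_rot: [-33.1, 89.9, -41.7]
contact_force: [-4.1, -0.2, 15.3]
gripper_width: 0.0006
```

```bash
python3 - <<'E'
from m import *
d=get('side','s7.png')
for a,c,p in blobs(mask(d,(3,150,100),(18,255,255),(300,175,360,225)),5): print('knob',a,c,onz(d,[c],.097))
cv2.imwrite('pics/s7c.png',cv2.resize(cv2.imread('pics/s7.png')[130:280,260:420],None,fx=4,fy=4))
E
```

```text
knob 51 [333.41176471 203.52941176] [[ 0.60919003 -0.13596629  0.097     ]]
```

View pics/s7c.png

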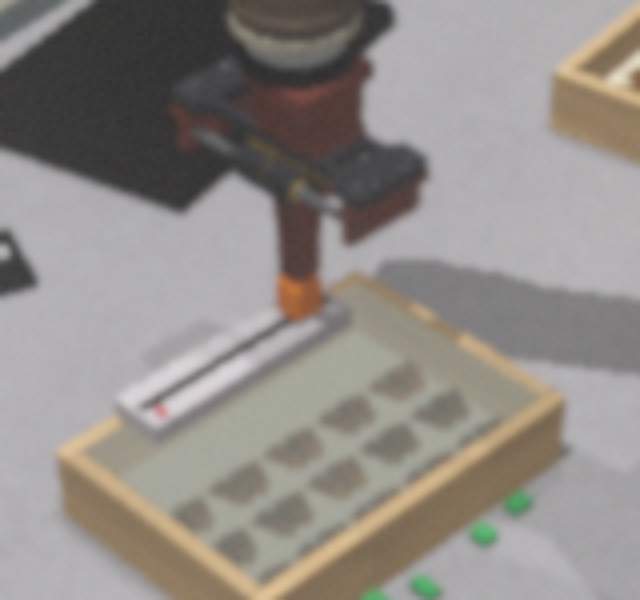

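The fingertips are on the pressed knob (crop (300,297)), and it moved about 13 mm with them. Sliding on.

Call:
play_rows --commands '[0,0.06,0,0,0,0.1,0,0,0,0.1,0,0,0,0.1,0,0,0,0.1,0,0,0,0.1,0,0,0,0.1,0,0,0,0.05,0,0,0,0,0,0]'

```text
clock: 29.8
tcp_pos: [0.6176, -0.116, 0.1093]
tcp_rot: [-27.2, 89.9, -35.9]
contact_force: [-5.1, -0.5, 16.5]
gripper_width: 0.0002
```

Call:
play_rows --commands '[0,0.06,0,0,0,0.1,0,0,0,0.12,0,0,0,0.12,0,0,0,0.12,0,0,0,0.12,0,0,0,0.12,0,0,0,0.12,0,0,0,0.06,0,0,0,0,0,0]'

```text
clock: 30.8
tcp_pos: [0.6233, -0.0786, 0.1093]
tcp_rot: [-16.3, 89.9, -25.0]
contact_force: [-4.4, -0.2, 14.2]
gripper_width: 0.0006
```

```bash
python3 go.py; python3 - <<'E'
from m import *
d=get('side')
for a,c,p in blobs(mask(d,(3,150,100),(18,255,255),(280,175,360,245)),5): print('knob',a,c,onz(d,[c],.097))
E
```

```text
t 30.8 p [ 0.6233 -0.0786  0.1093] jaw -8.63 F [-4.4 -0.2 14.2] w 0.6 q [ 34.  38. -46.  95.  31.  60. -30.]
turn rad 0.0 shift/40mm [0. 0. 0.] axis x [ 0.002 -0.001 -1.   ]
knob 60 [315.76666667 214.48333333] [[ 0.61778515 -0.07038727  0.097     ]]
```

Call:
play_rows --commands '[0,0.05,0,0,0,0.05,0,0,0,0.05,0,0,0,0.05,0,0,0,0.05,0,0]'

```text
clock: 31.35
tcp_pos: [0.6247, -0.0694, 0.1093]
tcp_rot: [-32.3, 89.9, -41.0]
contact_force: [-4.3, -1.9, 15.3]
gripper_width: 0.0002
```

Call:
play_rows --commands '[0,0.05,0,0,0,0.05,0,0,0,0.03,0,0]'

```text
clock: 31.65
tcp_pos: [0.6255, -0.0641, 0.1093]
tcp_rot: [-27.9, 89.9, -36.6]
contact_force: [-4.9, -1.2, 16.2]
gripper_width: 0.0004
```

Call:
play_rows --commands '[0,0.04,0,0,0,0.04,0,0,0,0.03,0,0]'

```text
clock: 31.95
tcp_pos: [0.6261, -0.0598, 0.1093]
tcp_rot: [-28.3, 89.9, -36.9]
contact_force: [-4.9, -0.7, 15.4]
gripper_width: 0.0005
```

Call:
play_rows --commands '[0,0.04,0,0,0,0.04,0,0,0,0.03,0,0]'

```text
clock: 32.25
tcp_pos: [0.6268, -0.0554, 0.1093]
tcp_rot: [-27.8, 89.9, -36.5]
contact_force: [-5.2, -1.6, 15.9]
gripper_width: 0.0001
```

Call:
play_rows --commands '[0,0.04,0,0,0,0.04,0,0,0,0.04,0,0]'

```text
clock: 32.55
tcp_pos: [0.6273, -0.0523, 0.1093]
tcp_rot: [-66.4, 89.8, -75.1]
contact_force: [-6.0, -6.2, 18.1]
gripper_width: 0.0002
```

The lateral force jumped to -6 N and the travel fell short, so this is probably the stop. A small confirming push next.

Call:
play_rows --commands '[0,0.03,0,0,0,0,0,0]'

```text
clock: 32.75
tcp_pos: [0.6273, -0.0523, 0.1093]
tcp_rot: [-75.0, 89.7, -83.7]
contact_force: [-5.9, -7.5, 17.9]
gripper_width: 0.0005
```

```bash
python3 go.py; python3 - <<'E'
from m import *
d=get('side')
for a,c,p in blobs(mask(d,(3,150,100),(18,255,255),(280,175,360,245)),5): print('knob',a,c,onz(d,[c],.097))
E
```

```text
t 32.75 p [ 0.6273 -0.0523  0.1093] jaw -8.76 F [-5.9 -7.5 17.9] w 0.5 q [ 31.  38. -45.  95.  31.  60. -33.]
turn rad 0.0 shift/40mm [0. 0. 0.] axis x [ 0.001 -0.005 -1.   ]
knob 56 [308.60714286 218.83928571] [[ 0.6213996  -0.04491527  0.097     ]]
```

The TCP stayed at y=-0.0523 while the force grew to 7.5 N, so the hard stop is confirmed. Lifting straight up.

Call:
play_rows --commands '[-0.04,0,0,0,-0.05,0,0,0,-0.06,0,0,0,-0.08,0,0,0,-0.1,0,0,0,-0.2,0,0,0,-0.4,0,0,0,-0.6,0,0,0,-0.7,0,0,0,-0.7,0,0,0,-0.4,0,0,0,0,0,0,0]'

```text
clock: 34.0
tcp_pos: [0.6283, -0.0488, 0.2436]
tcp_rot: [6.2, 89.7, -2.5]
contact_force: [-0.1, 0.0, 1.1]
gripper_width: 0.0005
```

```bash
python3 - <<'E'
from m import *
d=get('side','s8.png')
for a,c,p in blobs(mask(d,(3,150,100),(18,255,255),(280,175,360,245)),5): print('knob',a,c,p.min(0),p.max(0),onz(d,[c],.105))
cv2.imwrite('pics/s8c.png',cv2.resize(cv2.imread('pics/s8.png')[170:360,220:420],None,fx=3,fy=3,interpolation=cv2.INTER_CUBIC))
t=get('top','t8.png')
for a,c,p in blobs(mask(t,(3,150,120),(18,255,255),(310,170,400,210)),8): print('knob top',a,c,onz(t,[c],.117))
m=mask(t,(8,60,90),(25,255,255),(270,165,425,285))
print(rect(t,np.vstack([b[2] for b in blobs(m,15)]),.06))
for a,c,p in blobs(mask(t,(50,90,60),(75,255,255),(285,170,430,300)),4): print(a,onz(t,[c],.006))
E
python3 go.py
```

```text
knob 53 [308.33962264 216.05660377] [305 212] [313 221] [[ 0.62280355 -0.04606753  0.105     ]]
((547.411376953125, -73.42008972167969), (277.93719482421875, 199.2389373779297), 81.27182006835938)
20 [[ 0.44811937 -0.00761568  0.006     ]]
25 [[ 0.43094103 -0.03806073  0.006     ]]
21 [[ 0.42766695 -0.10140558  0.006     ]]
t 34.1 p [ 0.6269 -0.0495  0.2402] jaw -8.65 F [ 0.5  0.2 -0.9] w 0.3 q [ 33.  31. -49.  87.  24.  73. -28.]
turn rad 0.0 shift/40mm [0. 0. 0.] axis x [-0. -0. -1.]
```

View pics/s8c.png

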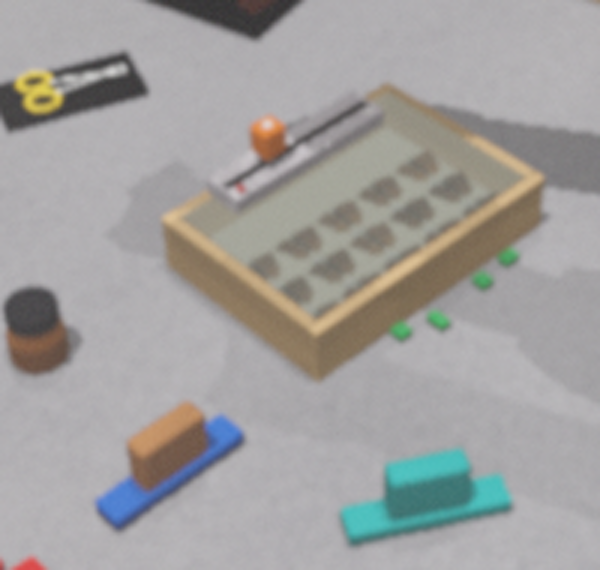

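The knob is near the red end with daylight under it. The case is unmoved to within 0.5 mm, the chips are on the bench, and the scraper is standing at (170,465). I'll move the arm clear and check the knob height by triangulating across both cameras.

Call:
play_rows --commands '[-0.2,-0.3,0,0,-0.3,-0.5,0,0,-0.3,-0.6,0,0,0,-0.6,0,0,0,-0.6,0,0,0,-0.6,0,0,0,-0.6,0,0,0,-0.6,0,0,0,-0.6,0,0,0,-0.6,0,0,0,-0.6,0,0,0,-0.4,0,0,0,-0.1,0,0,0,0,0,0]'

```text
clock: 35.5
tcp_pos: [0.5865, -0.3146, 0.2721]
tcp_rot: [134.8, 89.9, 126.1]
contact_force: [-0.4, 0.6, 0.9]
gripper_width: 0.0004
```

```bash
python3 go.py;python3 - <<'E'
from m import *
t=get('top','t9.png'); s=get('side')
kt=[c for a,c,p in blobs(mask(t,(3,150,120),(18,255,255),(310,170,400,210)),8)]
ks=[c for a,c,p in blobs(mask(s,(3,150,100),(18,255,255),(280,175,360,245)),5)]
def tri(d1,u1,d2,u2):
    c1,v1=ray(d1,[u1]);c2,v2=ray(d2,[u2]);v1,v2=v1[0],v2[0]
    k=np.linalg.lstsq(np.c_[v1,-v2],c2-c1,rcond=None)[0]
    return c1+k[0]*v1,c2+k[1]*v2
print(kt,ks); print('now',tri(t,kt[0],s,ks[0])); print('start',tri(t,[383.2045,192.9318],s,[336.87,198.68]))
for a,c,p in blobs(mask(t,(108,120,60),(122,255,255),(190,180,270,285)),20): print(a,rect(t,p,.016))
for a,c,p in blobs(mask(t,(50,90,60),(75,255,255),(285,170,430,300)),4): print(a,onz(t,[c],.006)[0])
E
```

```text
t 35.5 p [ 0.5865 -0.3146  0.2721] jaw -8.7 F [-0.4  0.6  0.9] w 0.4 q [ 54.  33. -47.  79.  24.  78.  -3.]
turn rad 0.0 shift/40mm [0. 0. 0.] axis x [-0.001  0.001 -1.   ]
[] [array([308.21276596, 215.74468085])]Traceback (most recent call last):
  File "<stdin>", line 9, in <module>
IndexError: list index out of range
```

Call:
play_rows --commands '[0,-0.3,-0.1,0,0,-0.5,-0.3,0,0,-0.6,-0.4,0,0,-0.6,-0.4,0,0,-0.6,-0.4,0,0,-0.6,-0.4,0,0,-0.6,-0.4,0,0,-0.5,-0.4,0,0,-0.2,-0.2,0,0,0,0,0]'

```text
clock: 36.6
tcp_pos: [0.4397, -0.4755, 0.2726]
tcp_rot: [-135.0, 90.0, -143.8]
contact_force: [-0.2, 0.3, 0.4]
gripper_width: 0.0007
```

```bash
python3 go.py;python3 - <<'E'
from m import *
t=get('top','t9.png'); s=get('side')
kt=[c for a,c,p in blobs(mask(t,(3,140,90),(18,255,255),(310,165,400,215)),8)]
ks=[c for a,c,p in blobs(mask(s,(3,150,100),(18,255,255),(280,175,360,245)),5)]
def tri(d1,u1,d2,u2):
    c1,v1=ray(d1,[u1]);c2,v2=ray(d2,[u2]);v1,v2=v1[0],v2[0]
    k=np.linalg.lstsq(np.c_[v1,-v2],c2-c1,rcond=None)[0]
    return c1+k[0]*v1,c2+k[1]*v2
print(kt,ks); print('start',tri(t,[383.2045,192.9318],s,[336.87,198.68]))
if kt: print('now',tri(t,kt[0],s,ks[0]))
for a,c,p in blobs(mask(t,(108,120,60),(122,255,255),(190,180,270,285)),20): print(a,rect(t,p,.016))
for a,c,p in blobs(mask(t,(50,90,60),(75,255,255),(285,170,430,300)),4): print(a,onz(t,[c],.006)[0])
cv2.imwrite('pics/t9c.png',cv2.resize(cv2.imread('pics/t9.png')[90:300,150:430],None,fx=2.8,fy=2.8))
E
```

```text
t 36.6 p [ 0.4397 -0.4755  0.2726] jaw -8.8 F [-0.2  0.3  0.4] w 0.7 q [ 73.  31. -47.  82.  23.  77.  16.]
turn rad 0.0 shift/40mm [0. 0. 0.] axis x [-0.001 -0.    -1.   ]
[array([338.36956522, 187.65217391])] [array([308.36734694, 215.75510204])]
start (array([ 0.61263742, -0.15724311,  0.09896959]), array([ 0.61325828, -0.15678411,  0.09899468]))
now (array([ 0.62713747, -0.05157899,  0.10032288]), array([ 0.62739432, -0.05137815,  0.10034958]))
114 ((507.70068359375, 273.1741943359375), (32.16946792602539, 27.668729782104492), 81.63582611083984)
158 ((493.4262390136719, 180.23617553710938), (36.739776611328125, 28.92717933654785), 83.4565658569336)
20 [ 0.44811937 -0.00761568  0.006     ]
21 [ 0.43113881 -0.03728595  0.006     ]
20 [ 0.42792878 -0.10163243  0.006     ]
20 [ 0.42655424 -0.13997516  0.006     ]
```

View pics/t9c.png

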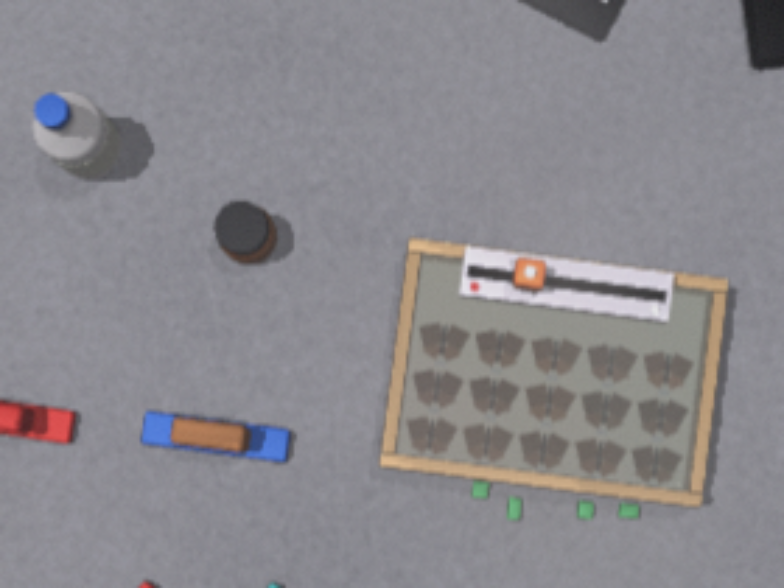

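The triangulated knob height matches the start (0.100 against 0.099 m), so the knob has sprung up at the stop. The top view shows the glass clear, four chips on the bench, the scraper upright, and the bottle and jar where they were.

```bash
python3 -c "
from h import *
print(order.close_job())"
```

```text
the job is handed in; nothing more can be done
None
```

I've handed the job in at about 37 s on the robot's clock. The four chips are on the bench, the scraper is standing, and the knob looks locked.

- **Wiping:** Two slow strokes took all four chips off the near edge of the glass. I carried the foot about 1.5 mm above the glass, so it pushed the chips without pressing on it. Both cameras show all four chips lying on the bench in front of the case.
- **Scraper:** It is back on its foot on free bench at about (0.50, 0.226), and the fingers are clear of it.
- **Lock:** I pressed the knob fully down with about 15–19 N and slid it with the fingertips. The stop came about 106 mm from where it began: the fingers stopped moving while the sideways force rose from about 1–2 N to 7.5 N. After a straight lift, the knob's height measured 0.100 m, against 0.099 m before pressing, so it has sprung up.
- **Case and bystanders:** The case's outline is within 0.5 mm of its first position. The jar and bottle look unmoved in the pictures. The arm went nowhere near the mouse, but I did not re-measure it at the end.

One check didn't work at first: the arm hid the knob from the top camera, so I moved it away and repeated the check. No other checks failed or disagreed.

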